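# Hold a silver plaque flush on the sloped lapping stone

## Robot

A 6-joint arm with a two-finger parallel gripper is mounted at the origin on the work surface. World frame = base frame: x ahead of the robot, y to its left, z up, the work surface at z = 0. Lengths are in m, angles in rad, forces in N, time in s.
With the tool pointing down it reaches from about 0.425 to 0.95 m from the base axis. Payload 3.5 kg.
Tool frame: the origin (TCP) lies at the very end of the fingers, on their centre line; the grasp point (between the pads) lies 19 mm behind it; z points along the fingers, y is the line along which they close (so a half turn about z gives the same grasp; the last joint's range is limited). The gripper opens to 85 mm and grips with 20 to 120 N. Pads are 22 mm wide; open, the fingers measure 114 mm over their backs; the gripper's body (76 mm by 85 mm) begins 54 mm behind the grasp point. The pads swing forward as they close: fully open they stand 13 mm farther back than shut.
Start: joints at [-1.319, 0.286, 1.577, -0, 1.279, -0.15], TCP at [0.264, -0.621, 0.231] pointing down, gripper open.
Joint ranges: [-2.77, 2.77], [-0.9, 2.22], [0.21, 2.48], [-1.53, 4.67], [0.24, 2.81], [-2.84, 2.84]. Speed limits (rad/s): [2.79, 2.79, 3.14, 3.14, 3.14, 3.14].

## Interface

Orientations are given as a unit quaternion [x, y, z, w].
In Python, from plant import get_state, read_camera, sign_off, recognise gives the robot as it stands.
- The arm moves only by the tool arm_command, never from a script. Its argument "steps" is a list of rows, each an object with "translation": the shift along the tool's x, y, z scaled (see below), a list of three; "twist": the turn, a rotation vector about the tool's x, y, z scaled (see below), a list of three; "fingers": the opening, from -1 (shut) to 1 (fully open). In form: [{"translation": [x, y, z], "twist": [rx, ry, rz], "fingers": fingers}, ...]. A call has 1 to 5 rows; each row is the pose to reach, as a shift and turn from the pose commanded when the call began, along the tool's axes at that moment; what a row does not reach only later rows make up. The controller multiplies each number of a shift by 75 cm and each number of a turn by 60 degrees. A row lasts 1/8 s, in which the tool goes at most 62.5 mm and 10.7 degrees, less where a joint would pass 70% of its speed; a pose out of reach is approached as far as the arm can. A call with a number of a shift or a turn outside -1 to 1 is refused whole. A call with a gripper value outside its range is refused whole. The fingers move at their own pace and stop on an object; "grip_force" is the grip in N (left out, the last holds). Time passes only in rows, so rows that repeat a pose let the fingers close. It gives the time, the measured TCP pose, the force, the opening and the grip force at its end, in the units of the state.
- get_state(): the state, without advancing time (a new reading comes with each control period).
- read_camera(name): name is "scene" or "top" or "wrist"; returns a dict with "pixels" (480x640x3 uint8, red, green, blue), "K" (3x3 intrinsics, pixels), "R" (3x3) and "t" (3): a world point X has camera coordinates R X + t; the wrist camera has in their place "T_tool_cam" (4x4, takes a point from camera to tool coordinates, whose origin is the TCP and whose axes are the flange's). Camera axes: x right, y down, z forward; pixel columns grow to the right and rows downward; lengths in m; the calibration is good to about 2 mm. A picture is of the moment at which its call begins: read the wrist's pose just before it. There is no depth.
- sign_off(): hands the job in; it is judged then, once.
Trained networks look in a picture, given as the dict that the camera call returned (one of the last four; its "shot" number tells which), for a name from the list of things; names that differ only in an ending like _2 or _b are one class to them, and where a whole thing is asked for, a point or a joint stands for the part that bears it (a point fixed in the world has none). Each returns a list of dicts, best first, with "conf" (0 to 1); they miss things now and then, are a little off and sometimes report something else, mostly with a low value. They report only what shows in the picture. A call takes as long as a camera call. They do not tell look-alikes from the thing itself.
- recognise(picture, query): "point" ([row, column] in pixels, amid what is visible of it).
The state is a dict: "time": time; "qpos": joint angles; "dq": joint speeds; "joint_efforts": joint torques, N m; "eef_pos": TCP position; "tcp_rot": TCP orientation; "contact_force": force on the tool from outside, world axes, zero at the start; "wrist_torque": the same for the moment, N m; "opening": opening from 0.0 (shut) to 1.0 (fully open); "finger_force": force on a finger pad.
Only numpy, scipy, OpenCV 4.12 (cv2) and the standard library are available. Lean on these libraries where they do the work, as an engineer would, in place of code of your own. Each camera call takes 0.05 s, during which the arm holds its last target. There are 200 camera calls.

## Task

Take the silver plaque off its cork pad by its wooden grip, lift it clear, and set its flat silver sole on the sloped lapping stone: centred, long side running up and down the slope, and tilted to match so that the whole sole lies flush. Press gently until the sprung stone has sunk about 7 mm, roughly half its travel, and finish while still gripping the plaque and holding it pressed there; do not let go. Leave the bowl, the hammer and the jar alone.

Things in the scene. Friction and masses are not known exactly. Their poses are not given: they have to be found in the camera images.
- plaque: Loose workpiece, about 0.2 kg: flat silver plate 70 (x) x 50 (y) x 6 mm glued under an upright wooden grip block 50 (x) x 22 (y) mm, whose top is 52 mm above the sole. Same after a half turn. Starts sole down on the cork pad. Origin: centre of the flat underside (sole); z points up through the grip. Grip it across the 22 mm (fingers closing along its y).
- stone: Grey lapping stone, 130 (x, along the slope) x 100 (y, level) x 14 mm, slim aluminium frame round its lower half. Origin: centre of its flat top face, about 0.1 m above the bench; z: normal of the face; x runs uphill. It is sprung: pushed along its normal it sinks straight, up to 15 mm; it starts to give at about 2 N, then takes 0.9 N per mm, so about 8 N at 7 mm.
- stage: The fixed stage under the stone: dark steel base 150 (x) x 130 (y) x 12 mm with two grey cheeks at y = +-58 mm, 78 mm high, brass clamp bosses outside them out to y = +-73 mm. Origin: centre of its underside on the bench. Its x, level, points the uphill way of the slope, within about 35 degrees of straight away from the robot.
- pad: Fixed cork pad, 110 x 90 x 8 mm high, on which the plaque starts. Origin: centre of its underside.
- bowl: Bystander, loose: open polished bowl, 100 mm across, 50 mm high, on the robot's left, beyond the jar. Origin: centre of its underside.
- hammer: Bystander, loose: hammer 240 mm long lying on the robot's right. Origin at about its middle, on the bench.
- jar: Bystander, loose: closed jar, 70 mm across, 90 mm high, on the robot's left. Origin: centre of its underside.
- platform: Aluminium plate 120 x 100 x 8 mm carrying the stone on its springs; it hinges in the stage about its y. Its slope is new each time, 9 to 24 degrees, and stays clamped (very stiff). Origin: on the hinge, 42 mm under the middle of the unpressed stone face; same axes as the stone.
Not all that is in view belongs to the job. Leave any green or yellow look-alike of the plaque alone.

How it is judged:
By the outcome, as a careful person would: the job done as asked, in the order asked, and still so for the second after the job is handed in, while the arm keeps its last pose, push and grip.
It also fails if it takes over 45 s, if anything falls off the work surface, if the arm or the gripper's body presses on something with over 40 N, if the wrist force passes 120 N, or if a joint passes its speed limit or range.

## Working session

There is one attempt and no reset: what is moved stays moved. The work goes in short steps, Python scripts to look and compute and a tool call to move; the robot and the scene stay as the last step left them, time stands still between calls to the robot, and variables do not carry over. Pictures are saved under pics/ and viewed, at most 10 in all, crops included, and the job is handed in when it is done.

Besides the shell and the picture viewer there is one more tool, called after "Emit:" in YAML: its name, and indented under it one key for each argument. arm_command: Moves the arm, as the interface text tells. Shifts and turns lie within -1 to 1; 1 stands for 75 cm of shift or 60 degrees of turn. Its arguments: {"type":"object","properties":{"steps":{"type":"array"},"grip_force":{"type":"number"}},"required":["steps"]}

```bash
mkdir -p pics; ls
cat > h.py <<'E'
import numpy as np, cv2
from plant import get_state, read_camera, sign_off, recognise
from scipy.spatial.transform import Rotation as Rn
def save(p,n): cv2.imwrite(f'pics/{n}.png',p['pixels'][:,:,::-1])
def ray_z(c,row,col,z):
    d=np.linalg.inv(c['K'])@[col,row,1]; R=c['R'];t=c['t']
    o=-R.T@t; d=R.T@d; return o+d*(z-o[2])/d[2]
def proj(c,X):
    p=(c['R']@np.atleast_2d(X).T).T+c['t']; p=p@c['K'].T; return p[:,:2]/p[:,2:]
E
python3 - <<'E'
from h import *
s=get_state(); print({k:np.round(v,3).tolist() for k,v in s.items()})
for n in('scene','top'):
    c=read_camera(n); save(c,n+'0')
    print(n,np.round(c['K'],1).tolist(),np.round(-c['R'].T@c['t'],3),np.round(c['R'],3).tolist())
    for q in('plaque','stone','stage','pad','bowl','hammer','jar'):
        r=recognise(c,q); print(q,[(np.round(x['point'],0).tolist(),round(x['conf'],2)) for x in r][:4])
E
```

```text
pics
{'time': 0.0, 'qpos': [-1.319, 0.287, 1.578, -0.0, 1.279, -0.15], 'dq': [0.001, -0.001, 0.0, -0.0, 0.001, -0.001], 'joint_efforts': [0.0, -40.598, -29.263, -0.0, 0.006, 0.0], 'eef_pos': [0.264, -0.621, 0.23], 'tcp_rot': [0.98, 0.2, -0.0, -0.001], 'contact_force': [0.284, 0.097, 0.381], 'wrist_torque': [-0.022, -0.046, -0.034], 'finger_force': 0.0, 'opening': 1.0}
scene [[481.7, 0.0, 318.4], [0.0, 481.7, 240.9], [0.0, 0.0, 1.0]] [ 1.386 -0.437  0.831] [[0.455, 0.89, 0.001], [0.552, -0.281, -0.785], [-0.698, 0.358, -0.62]]
plaque [([223.0, 367.0], 0.94), ([275.0, 355.0], 0.85), ([250.0, 398.0], 0.65)]
stone [([272.0, 289.0], 0.68)]
stage [([293.0, 292.0], 0.86)]
pad [([256.0, 384.0], 0.65)]
bowl [([230.0, 457.0], 0.64)]
hammer [([332.0, 118.0], 0.92)]
jar [([188.0, 430.0], 0.64)]
top [[599.5, 0.0, 315.7], [0.0, 599.5, 245.9], [0.0, 0.0, 1.0]] [ 0.373 -0.007  1.492] [[0.006, -1.0, 0.019], [-0.992, -0.008, -0.127], [0.127, -0.018, -0.992]]
plaque [([291.0, 224.0], 0.91), ([222.0, 279.0], 0.85), ([231.0, 221.0], 0.72), ([215.0, 353.0], 0.23)]
stone [([213.0, 355.0], 0.94)]
stage [([215.0, 351.0], 0.86)]
pad [([239.0, 232.0], 0.57), ([214.0, 352.0], 0.21)]
bowl [([220.0, 141.0], 0.9)]
hammer []
jar [([303.0, 115.0], 0.9)]
```

View pics/scene0.png

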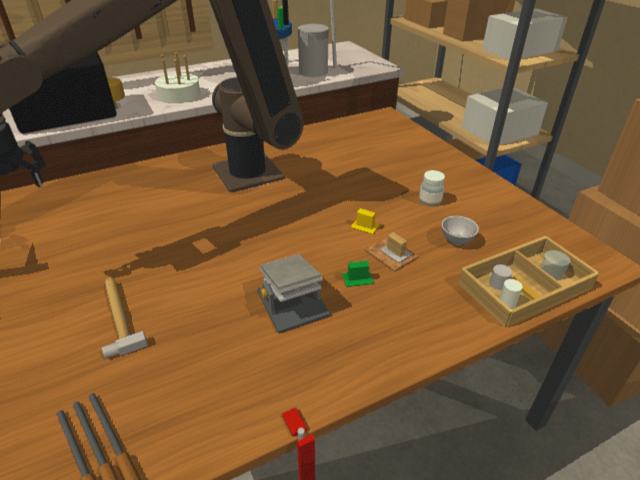

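View pics/top0.png

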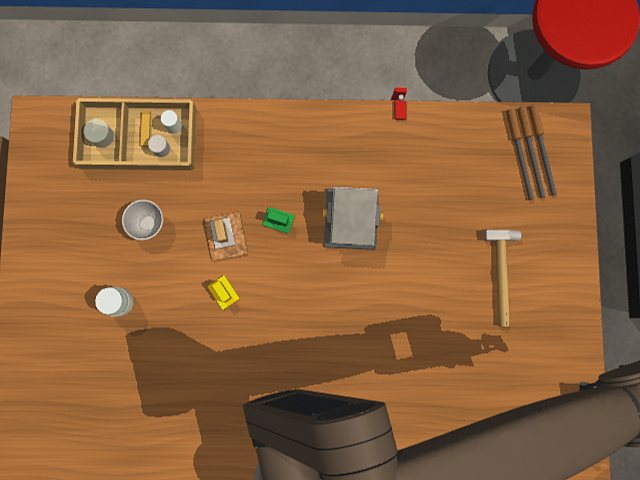

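The scene view shows the yellow block at row 223, col 367, the green one at (275,355) and a silver plate with a wooden grip on cork at (250,398). In the top view these are at (291,224), (222,279) and (231,221). The silver one on the cork pad is the one meant. The stone is at top (213,355), and I'll confirm it all in one crop.

Run:
```python
from h import *
t=cv2.imread('pics/top0.png'); s=cv2.imread('pics/scene0.png')
r=lambda im,a,b,w,h,W,H: cv2.resize(im[a:a+h,b:b+w],(W,H),interpolation=cv2.INTER_CUBIC)
A=r(t,195,190,80,80,400,400); B=r(t,175,305,80,80,400,400)
C=r(s,225,355,80,40,400,200); D=r(s,245,245,100,50,400,200)
cv2.imwrite('pics/crop1.png',np.vstack([np.hstack([A,B]),np.hstack([C,D])]))
c=read_camera('top')
print(ray_z(c,231,221,.06),ray_z(c,215,353,.1))
```

```text
[0.59044586 0.19476574 0.06      ] [ 0.62524798 -0.1204383   0.1       ]
```

View pics/crop1.png

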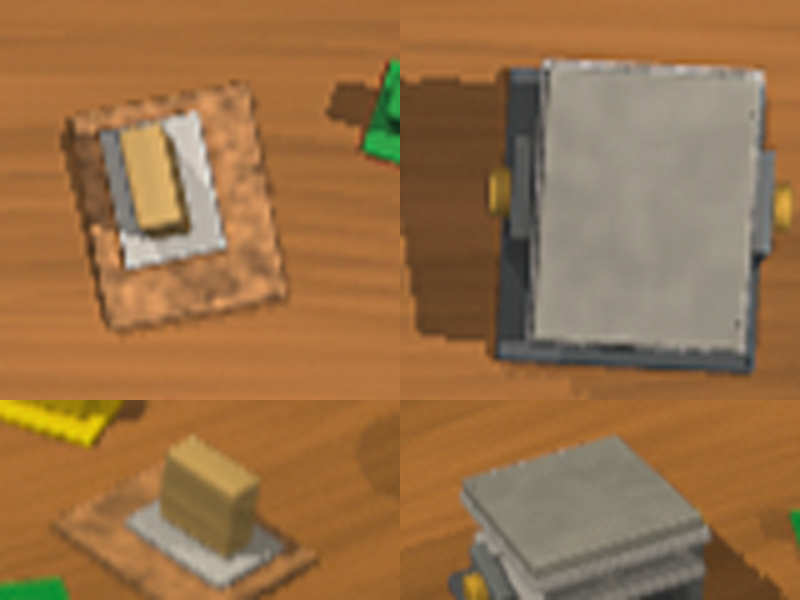

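The crop confirms it. The silver plate with the wooden grip lies on cork (long side yawed about +13°), and the stone's tilted face is well visible (yaw about −3°, facing the robot). Next I plan the wrist views.

```bash
cat >> h.py <<'E'
def down(yaw_deg, pitch=0):  # tool z down, tool x at yaw
    return Rn.from_euler('z',yaw_deg,degrees=True)*Rn.from_euler('x',180,degrees=True)
def plan(pos,R,s=None):
    s=s or get_state(); R0=Rn.from_quat(s['tcp_rot'])
    print('at',np.round(s['eef_pos'],4),'t',round(float(s['time']),2),'translation',np.round(R0.inv().apply(np.array(pos)-s['eef_pos'])/.75,4).tolist(),
      'twist',np.round((R0.inv()*R).as_rotvec(degrees=True)/60,4).tolist())
E
python3 - <<'E'
from h import *
c=read_camera('wrist'); print(np.round(c['T_tool_cam'],3).tolist(),np.round(c['K'],1).tolist())
plan([.56,-.12,.36],down(-3))
E
```

```text
[[0.0, -0.945, -0.327, 0.083], [1.0, 0.001, -0.002, -0.0], [0.002, -0.327, 0.945, -0.142], [0.0, 0.0, 0.0, 1.0]] [[345.2, 0.0, 320.2], [0.0, 345.2, 239.2], [0.0, 0.0, 1.0]]
at [ 0.264  -0.6212  0.2313] t 0.9 translation [0.6246, -0.4607, -0.1716] twist [0.0001, 0.0, 0.4337]
```

Emit:
arm_command:
  steps:
    - {"translation":[0.62,-0.46,-0.1],"twist":[0,0,0.43],"fingers":1}
    - {"translation":[0.62,-0.46,-0.1],"twist":[0,0,0.43],"fingers":1}
    - {"translation":[0.62,-0.46,-0.1],"twist":[0,0,0.43],"fingers":1}
    - {"translation":[0.62,-0.46,-0.1],"twist":[0,0,0.43],"fingers":1}
    - {"translation":[0.62,-0.46,-0.1],"twist":[0,0,0.43],"fingers":1}

```text
time: 1.52
eef_pos: [0.4216, -0.3522, 0.272]
tcp_rot: [1.0, -0.024, 0.0, 0.0]
contact_force: [0.4, 0.4, 0.3]
opening: 1.001
finger_force: 0.0
```

Run:
```python
from h import *
plan([.62,-.12,.29],down(-3))
```

```text
at [ 0.4216 -0.3522  0.272 ] t 1.52 translation [0.2491, -0.3221, -0.0239] twist [0.0005, -0.0007, 0.0033]
```

Emit:
arm_command:
  steps:
    - {"translation":[0.25,-0.32,-0.02],"twist":[0,0,0],"fingers":1}
    - {"translation":[0.25,-0.32,-0.02],"twist":[0,0,0],"fingers":1}
    - {"translation":[0.25,-0.32,-0.02],"twist":[0,0,0],"fingers":1}
    - {"translation":[0.25,-0.32,-0.02],"twist":[0,0,0],"fingers":1}
    - {"translation":[0.25,-0.32,-0.02],"twist":[0,0,0],"fingers":1}

```text
time: 2.15
eef_pos: [0.621, -0.1213, 0.2869]
tcp_rot: [1.0, -0.024, 0.0, 0.0]
contact_force: [0.6, -0.7, -0.7]
opening: 0.996
finger_force: 0.0
```

```bash
cat >> h.py <<'E'
def wrist():
    s=get_state(); c=read_camera('wrist'); T=np.eye(4); T[:3,:3]=Rn.from_quat(s['tcp_rot']).as_matrix(); T[:3,3]=s['eef_pos']
    E=np.linalg.inv(T@c['T_tool_cam']); c['R']=E[:3,:3]; c['t']=E[:3,3]; return s,c
E
python3 - <<'E'
from h import *
import pickle
read_camera('wrist')
s,c=wrist(); save(c,'w1'); pickle.dump(c,open('w1.pkl','wb')); print(s['eef_pos'],np.abs(s['dq']).max())
for n in('top','scene'): pickle.dump(read_camera(n),open(n+'1.pkl','wb'))
plan([.58,.19,.22],down(13))
E
```

```text
[ 0.62404167 -0.11634275  0.28704222] 0.12153709810935585
at [ 0.6201 -0.1224  0.2863] t 2.35 translation [-0.0726, -0.4137, 0.0883] twist [0.0003, 0.0005, -0.2609]
```

View pics/w1.png

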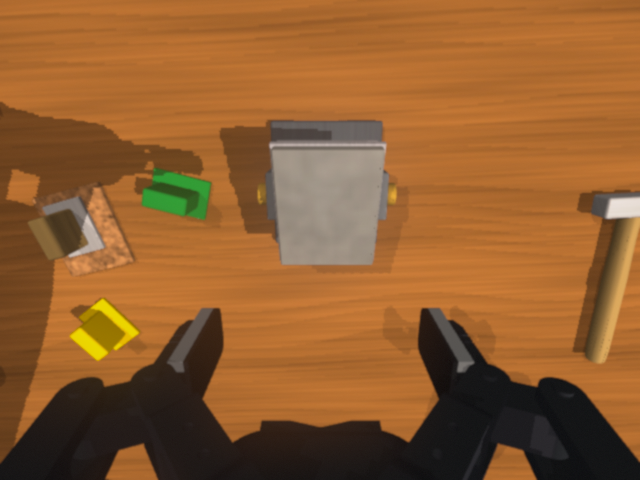

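Wrist view: the stone's top face has corners at about (col,row) (272,143), (385,143), (374,264), (281,264). Its near edge is the low one, so uphill is away from the robot. The plaque is on its cork at (70,230). The arm was still settling for that frame, so I retake it and add a closer view.

Run:
```python
from h import *
import pickle
s,c=wrist(); pickle.dump(c,open('w2.pkl','wb')); print(s['eef_pos'],np.abs(s['dq']).max())
plan([.60,-.12,.21],down(-3))
```

```text
[ 0.62005016 -0.12242819  0.28628811] 0.03927088663885165
at [ 0.6195 -0.1234  0.2862] t 2.4 translation [-0.0262, -0.0033, 0.1017] twist [0.0004, 0.0006, 0.0042]
```

Emit:
arm_command:
  steps:
    - {"translation":[-0.027,0,0.1],"twist":[0,0,0],"fingers":1}
    - {"translation":[-0.027,0,0.1],"twist":[0,0,0],"fingers":1}
    - {"translation":[-0.027,0,0.1],"twist":[0,0,0],"fingers":1}
    - {"translation":[-0.027,0,0.1],"twist":[0,0,0],"fingers":1}

```text
time: 2.9
eef_pos: [0.601, -0.1234, 0.2143]
tcp_rot: [1.0, -0.025, 0.002, 0.001]
contact_force: [0.1, -0.2, 0.3]
opening: 0.999
finger_force: 0.0
```

Run:
```python
from h import *
import pickle
read_camera('wrist')
s,c=wrist(); print(s['eef_pos'],np.abs(s['dq']).max())
s,c=wrist(); pickle.dump(c,open('w3.pkl','wb')); print(s['eef_pos'],np.abs(s['dq']).max())
w2=pickle.load(open('w2.pkl','rb'))
r=lambda im,a,b,w,h: cv2.resize(im[a:a+h,b:b+w,::-1],(400,480),interpolation=cv2.INTER_LINEAR)
cv2.imwrite('pics/crop2.png',np.hstack([r(w2['pixels'],120,260,150,180),r(c['pixels'],60,200,250,300)]))
plan([.58,.19,.22],down(13))
```

```text
[ 0.60117962 -0.12333078  0.21451605] 0.004907948023387806
[ 0.60107627 -0.12313499  0.21428454] 0.008728068613386703
at [ 0.6009 -0.1229  0.2139] t 3.05 translation [-0.048, -0.4154, -0.0089] twist [0.0017, -0.0035, -0.2631]
```

View pics/crop2.png

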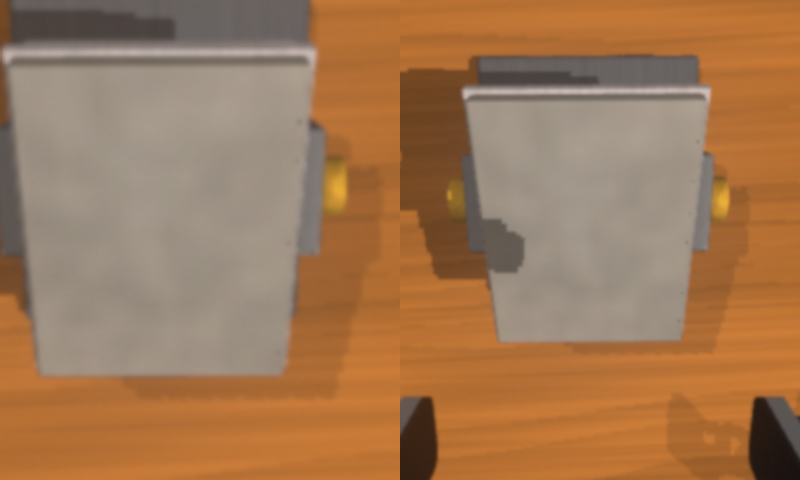

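The crops show the face clean in both views: its far edge sits just inside the dark side strip and pale frame, and its near edge is against the wood. Fitting the stone pose (x, y, z, yaw, slope) to these corners and to the edges in all views.

```bash
cat > fit.py <<'E'
from h import *
import pickle
from scipy.optimize import least_squares
L=lambda n:pickle.load(open(n+'.pkl','rb'))
V={'w2':(L('w2'),np.array([[10,62],[312,62],[284,375],[39,375]])/2.667+[260,120]),
   'w3':(L('w3'),(np.array([[468,97],[707,97],[682,341],[499,341]])-[400,0])/1.6+[200,60]),
   'top':(L('top1'),(np.array([[545,64],[765,72],[745,350],[533,345]])-[400,0])/5+[305,175])}
q=np.array([[65,50,0],[65,-50,0],[-65,-50,0],[-65,50,0]])/1000
def world(p,P=q): return Rn.from_euler('ZY',[p[3],-p[4]]).apply(P)+p[:3]
def fit(vs,p0=[.62,-.12,.1,-.05,.3]):
    return least_squares(lambda p:np.concatenate([((proj(V[v][0],world(p))-V[v][1])).ravel() for v in vs]),p0)
def edges(c,p,w=5):
    """signed normal offsets (px) of strongest gradient from each projected edge; per edge robust median line"""
    g=cv2.cvtColor(c['pixels'],cv2.COLOR_RGB2LAB).astype(np.float32); out=[]
    for i in range(4):
        a,b=q[i],q[(i+1)%4]; f=np.linspace(.06,.94,40)[:,None]
        P=a*(1-f)+b*f; uv=proj(c,world(p,P)); d=uv[-1]-uv[0]; n=np.array([-d[1],d[0]])/np.linalg.norm(d)
        k=np.arange(-w,w+.01,.25); xy=(uv[:,None]+k[None,:,None]*n).astype(np.float32)
        s=cv2.remap(g,xy[...,0],xy[...,1],cv2.INTER_LINEAR)
        G=np.linalg.norm(s[:,4:]-s[:,:-4],axis=2); kk=(k[4:]+k[:-4])/2
        j=G.argmax(1); out.append((np.round(kk[j],2),uv,n))
    return out
E
python3 - <<'E'
from fit import *
for vs in(['w2'],['w3'],['top'],['w2','w3'],['w2','w3','top']):
    r=fit(vs); p=r.x; print(vs,np.round(p[:3]*1000,1),np.round(np.degrees(p[3:]),2),np.round(r.fun,1).tolist())
for v in('w2','w3'):
    for k,uv,n in edges(V[v][0],p): print(v,k[::3].tolist())
E
```

```text
['w2'] [ 620.3 -122.5   96.5] [-2.57 14.6 ] [-0.0, 0.0, 0.1, -0.1, -0.2, 0.0, 0.1, 0.0]
['w3'] [ 620.9 -122.6   96.6] [-2.5  14.12] [0.2, 0.4, 0.2, -0.4, -0.3, -0.2, -0.3, 0.2]
['top'] [ 614.6 -120.8  135.1] [-1.6 20. ] [-0.1, 0.1, -0.2, 0.1, 0.4, 0.2, -0.2, -0.4]
['w2', 'w3'] [ 620.7 -122.6   96.8] [-2.52 14.37] [-0.1, -0.4, 0.1, -0.6, -0.0, -0.1, 0.1, -0.0, 0.1, 0.7, 0.4, 0.1, -0.4, -0.2, -0.3, 0.3]
['w2', 'w3', 'top'] [ 620.8 -122.7   97.4] [-2.48 14.52] [-0.2, -0.4, 0.3, -0.7, 0.2, -0.1, 0.2, 0.0, -0.1, 0.7, 0.6, -0.1, -0.1, -0.2, -0.2, 0.3, 0.3, 0.6, -1.3, 1.2, -0.8, 0.4, -0.4, -0.8]
w2 [-2.25, -2.25, -2.25, -2.25, -2.25, -2.25, -2.25, -2.25, -2.0, -2.0, -2.0, -2.0, -2.0, -2.0]
w2 [-1.0, -0.75, -0.5, -0.5, -0.25, 0.0, -0.75, 0.5, -0.25, 0.25, -0.5, 0.0, 0.25, -0.25]
w2 [0.0, 0.0, 0.0, 0.0, 0.0, 0.0, 0.0, 0.0, 0.0, 0.0, 0.0, 0.0, 0.0, 0.0]
w2 [-1.75, 0.0, -1.5, -0.75, -1.0, -1.25, -0.75, -1.0, -1.0, -1.0, -0.5, -0.75, -0.75, -1.0]
w3 [-2.75, -2.75, -2.5, -2.5, -2.5, -2.5, -2.5, -2.25, -2.25, -2.25, -2.25, -2.25, -3.0, -3.0]
w3 [-1.25, -0.5, -0.75, -0.25, 0.5, 0.25, 0.25, 0.25, 0.0, 0.0, 0.0, 0.25, 0.25, 0.25]
w3 [0.5, 0.5, 0.5, -0.5, -0.25, -0.25, -0.25, -0.25, -0.25, -0.25, -0.25, -0.25, -0.25, 0.0]
w3 [-1.25, -1.25, -0.25, -1.0, -1.0, -1.75, -1.5, -0.25, -1.0, -1.5, -2.0, -1.5, -2.0, -2.25]
```

Run:
```python
from h import *
plan([.62,-.05,.25],down(48))
```

```text
at [ 0.6009 -0.1229  0.2139] t 3.05 translation [0.0209, -0.0983, -0.0482] twist [0.0028, -0.0029, -0.8464]
```

Emit:
arm_command:
  steps:
    - {"translation":[0.02,-0.1,-0.05],"twist":[0,0,-0.85],"fingers":1}
    - {"translation":[0.02,-0.1,-0.05],"twist":[0,0,-0.85],"fingers":1}
    - {"translation":[0.02,-0.1,-0.05],"twist":[0,0,-0.85],"fingers":1}
    - {"translation":[0.02,-0.1,-0.05],"twist":[0,0,-0.85],"fingers":1}
    - {"translation":[0.02,-0.1,-0.05],"twist":[0,0,-0.85],"fingers":1}

```text
time: 3.68
eef_pos: [0.6189, -0.048, 0.2504]
tcp_rot: [0.912, 0.411, 0.001, 0.001]
contact_force: [0.6, -0.1, -0.9]
opening: 0.996
finger_force: 0.0
```

Run:
```python
from h import *
a=np.radians(35); R=Rn.from_matrix(np.array([[0,np.cos(a),-np.sin(a)],[1,0,0],[0,-np.sin(a),-np.cos(a)]]).T)
print(np.linalg.det(R.as_matrix())); plan([.62,-.02,.215],R)
```

```text
0.9999999999999994
at [ 0.6189 -0.048   0.2504] t 3.67 translation [0.0289, -0.0236, 0.0471] twist [-0.2089, -0.5576, -0.6698]
```

Emit:
arm_command:
  steps:
    - {"translation":[0.03,-0.025,0.045],"twist":[-0.21,-0.56,-0.67],"fingers":1}
    - {"translation":[0.03,-0.025,0.045],"twist":[-0.21,-0.56,-0.67],"fingers":1}
    - {"translation":[0.03,-0.025,0.045],"twist":[-0.21,-0.56,-0.67],"fingers":1}
    - {"translation":[0.03,-0.025,0.045],"twist":[-0.21,-0.56,-0.67],"fingers":1}
    - {"translation":[0.03,-0.025,0.045],"twist":[-0.21,-0.56,-0.67],"fingers":1}

```text
time: 4.3
eef_pos: [0.6204, -0.0184, 0.2169]
tcp_rot: [0.675, 0.673, -0.214, 0.214]
contact_force: [-1.1, -0.9, -0.3]
opening: 1.0
finger_force: 0.0
```

Run:
```python
from fit import *
wrist(); wrist()
s,c=wrist(); print(s['eef_pos'],np.abs(s['dq']).max()); pickle.dump(c,open('w4.pkl','wb'))
p=fit(['w2','w3']).x; uv=proj(c,world(p)); print(uv.round(1).tolist(),proj(c,p[:3]))
o=(uv.mean(0)-[100,75]).astype(int); print('off',o)
cv2.imwrite('pics/crop4.png',cv2.resize(c['pixels'][o[1]:o[1]+150,o[0]:o[0]+200,::-1],(800,600),interpolation=cv2.INTER_LINEAR))
plan([.58,.19,.25],down(40))
```

```text
[ 0.61866967 -0.01683815  0.21431275] 0.05303615288019059
[[409.0, 221.3], [384.5, 283.6], [262.7, 253.8], [251.2, 186.4]] [[324.78064419 240.02232754]]
off [226 161]
at [ 0.6191 -0.0176  0.2151] t 4.45 translation [0.2, -0.0543, -0.1964] twist [0.2507, 0.5453, 0.8002]
```

View pics/crop4.png

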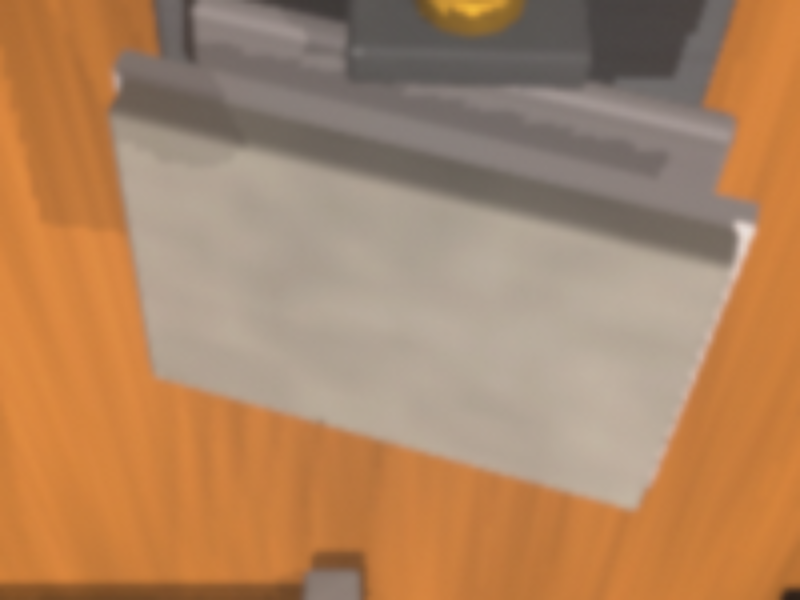

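Side view: the face corners are at full-image (254,188), (410,227), (385,288), (265,255.5). The uphill end sits higher than predicted, so the slope is a bit over 14°. Retaking it settled and refitting with all views.

```bash
cat >> fit.py <<'E'
try:
    V['w5']=(L('w5'),None)
    V['w4']=(L('w4'),np.array([[735,265],[637,508],[155,378],[113,107]])/4+[226,161])
except Exception: pass
E
python3 - <<'E'
from fit import *
for i in range(3):
    s,c=wrist(); print(s['eef_pos'].round(4) if hasattr(s['eef_pos'],'round') else s['eef_pos'],Rn.from_quat(s['tcp_rot']).as_rotvec().round(4),np.abs(s['dq']).max().round(3))
pickle.dump(c,open('w5.pkl','wb'))
w4=L('w4'); a=cv2.cvtColor(w4['pixels'],cv2.COLOR_RGB2GRAY)[150:320,230:430].astype(np.float32); b=cv2.cvtColor(c['pixels'],cv2.COLOR_RGB2GRAY)[150:320,230:430].astype(np.float32)
sh=cv2.phaseCorrelate(a,b)[0]; print('shift',sh)
V['w5']=(c,np.array([[735,265],[637,508],[155,378],[113,107]])/4+[226,161]+np.array(sh))
for vs in(['w5'],['w2','w5'],['w2','w3','w5']):
    r=fit(vs); p=r.x; print(vs,np.round(p[:3]*1000,1),np.round(np.degrees(p[3:]),2),np.round(r.fun,1).tolist())
for k,uv,n in edges(c,p): print(k[::3].tolist())
E
```

```text
[ 0.6191 -0.0176  0.2151] [ 1.881   1.8678 -0.5928] 0.029
[ 0.6196 -0.0184  0.2158] [ 1.8822  1.866  -0.5917] 0.02
[ 0.6198 -0.019   0.2162] [ 1.8827  1.8649 -0.5913] 0.012
shift (-0.34248849163874695, -0.5589112255168942)
['w5'] [ 622.7 -127.    99.8] [-2.91 16.48] [0.2, -0.2, -0.1, 0.2, 0.0, -0.5, -0.1, 0.4]
['w2', 'w5'] [ 622.  -122.9  102.6] [-2.58 16.75] [-1.2, -0.6, 2.1, -0.7, 0.7, -0.7, -0.1, -0.7, 0.5, -0.6, 0.3, 0.9, -1.0, -0.5, -2.4, -0.6]
['w2', 'w3', 'w5'] [ 621.7 -122.9  102.2] [-2.56 16.5 ] [-1.2, -0.4, 1.8, -0.6, 0.6, -0.5, -0.2, -0.4, -2.0, -0.0, 3.2, -0.6, 0.5, -0.5, -0.8, -0.1, 0.2, -1.4, 0.1, 0.2, -1.3, -0.7, -2.8, -0.8]
[0.75, 1.0, 1.0, 0.25, 0.5, 0.75, 0.5, 0.25, 0.75, 0.25, 0.75, 0.5, 1.5, 1.75]
[1.75, 1.75, 1.5, 2.0, 1.75, 1.5, 1.25, 1.75, 1.75, 1.5, 1.25, 1.25, 1.5, 1.75]
[0.0, -0.25, 0.25, 0.0, -0.25, -0.5, 0.25, 0.0, -0.25, -0.25, -0.25, -0.5, -0.5, -0.5]
[-0.5, -0.75, -1.0, -0.75, -1.0, -1.0, -1.5, -1.0, -0.75, -1.25, -1.25, -1.0, -0.75, -1.25]
```

```bash
cat > fit2.py <<'E'
from fit import *
V['w5']=(L('w5'),np.array([[735,265],[637,508],[155,378],[113,107]])/4+[226,161]-[.34,.56])
V['scene']=(L('scene1'),np.array([[322,277.2],[280,288.8],[260.5,266.75],[298.75,254.25]]))
sig=dict(w2=.5,w3=.5,w5=.5,top=.8,scene=1.)
def cam(v,n):
    c=dict(V[v][0]); dR=Rn.from_rotvec(n[3:]).as_matrix(); c['R']=dR@c['R']; c['t']=dR@c['t']+n[:3]; return c
def res(x,vs):
    p=x[:5]; N=x[5:].reshape(3,6); o=[(N[:,:3]/.002).ravel(),(N[:,3:]/np.radians(.25)).ravel()]
    for v in vs:
        n=N[0] if v[0]=='w' else N[1] if v=='top' else N[2]
        o.append(((proj(cam(v,n),world(p))-V[v][1])/sig[v]).ravel())
    return np.concatenate(o)
def fit2(vs):
    r=least_squares(res,np.r_[.62,-.12,.1,-.05,.28,np.zeros(18)],args=(vs,),x_scale=np.r_[.01,.01,.01,.02,.02,np.tile([.002]*6,3)])
    C=np.linalg.inv(r.jac.T@r.jac); return r,np.sqrt(np.diag(C))[:5]
E
python3 - <<'E'
from fit2 import *
for vs in(['w2','w5'],['w2','w3','w5'],['w2','w3','w5','top'],['w2','w3','w5','top','scene'],['top','scene']):
    r,s=fit2(vs);p=r.x
    print(vs,np.round(p[:3]*1000,1),np.round(np.degrees(p[3:5]),2),'sd',np.round(s[:3]*1000,1),np.round(np.degrees(s[3:]),2),'cost',round(r.cost,1))
    print('  nuis',np.round(p[5:11]*1000,1).tolist(),'res',np.round(r.fun[36:],1).tolist())
E
```

```text
['w2', 'w5'] [ 623.9 -123.8   98.6] [-2.62 16.28] sd [0.7 0.7 2. ] [0.27 0.27] cost 7.5
  nuis [-0.9, 1.4, 1.3, -4.9, -0.7, 2.2] res []
['w2', 'w3', 'w5'] [ 624.1 -123.8   98.2] [-2.4  15.87] sd [0.6 0.7 1.9] [0.25 0.23] cost 17.0
  nuis [-1.4, 1.0, 1.2, -6.8, 0.4, 5.5] res [0.9, 0.2, 0.3, 0.7, -1.3, 1.8]
['w2', 'w3', 'w5', 'top'] [ 623.9 -123.7   98.7] [-2.34 15.86] sd [0.6 0.6 1.9] [0.23 0.22] cost 19.5
  nuis [-1.2, 0.8, 1.6, -6.6, 0.2, 6.3] res [0.9, 0.2, 0.4, 0.7, -1.3, 1.8, 0.9, 0.4, -0.9, 1.0, -0.3, -0.1, 0.2, -1.4]
['w2', 'w3', 'w5', 'top', 'scene'] [ 624.1 -123.8   98.4] [-2.27 15.8 ] sd [0.6 0.6 1.8] [0.23 0.22] cost 22.6
  nuis [-1.2, 1.1, 1.4, -6.5, -0.1, 7.5] res [1.0, 0.1, 0.4, 0.7, -1.3, 1.9, 0.9, 0.4, -0.9, 0.9, -0.2, -0.1, 0.3, -1.3, -0.5, -1.3, -1.0, 0.4, 0.2, -0.2, 1.0, 0.9]
['top', 'scene'] [ 624.7 -121.2   98.9] [-1.69 14.57] sd [5.4 4.4 7. ] [0.58 1.15] cost 3.9
  nuis [-0.0, -0.0, -0.0, 0.0, 0.0, 0.0] res []
```

Emit:
arm_command:
  steps:
    - {"translation":[0.2,-0.05,-0.2],"twist":[0.25,0.55,0.8],"fingers":1}
    - {"translation":[0.2,-0.05,-0.2],"twist":[0.25,0.55,0.8],"fingers":1}
    - {"translation":[0.2,-0.05,-0.2],"twist":[0.25,0.55,0.8],"fingers":1}
    - {"translation":[0.2,-0.05,-0.2],"twist":[0.25,0.55,0.8],"fingers":1}
    - {"translation":[0.2,-0.05,-0.2],"twist":[0.25,0.55,0.8],"fingers":1}

```text
time: 5.22
eef_pos: [0.5843, 0.192, 0.2544]
tcp_rot: [0.924, 0.382, -0.019, 0.022]
contact_force: [0.3, -0.3, -0.1]
opening: 1.003
finger_force: 0.0
```

Run:
```python
from h import *
plan([.58,.195,.21],down(13))
```

```text
at [0.5843 0.192  0.2544] t 5.22 translation [0.0019, -0.0084, 0.059] twist [0.0372, 0.0419, 0.5321]
```

Emit:
arm_command:
  steps:
    - {"translation":[0,-0.01,0.06],"twist":[0.037,0.042,0.53],"fingers":1}
    - {"translation":[0,-0.01,0.06],"twist":[0.037,0.042,0.53],"fingers":1}
    - {"translation":[0,-0.01,0.06],"twist":[0.037,0.042,0.53],"fingers":1}
    - {"translation":[0,-0.01,0.06],"twist":[0.037,0.042,0.53],"fingers":1}
    - {"translation":[0,-0.01,0.06],"twist":[0.037,0.042,0.53],"fingers":1}

```text
time: 5.85
eef_pos: [0.5774, 0.1925, 0.2077]
tcp_rot: [0.993, 0.117, -0.002, 0.002]
contact_force: [-0.3, 0.7, 0.0]
opening: 0.999
finger_force: 0.0
```

Run:
```python
from h import *
import pickle
for i in range(4): s,c=wrist()
print(s['eef_pos'],np.abs(s['dq']).max(),Rn.from_quat(s['tcp_rot']).as_matrix()[:,0]); pickle.dump(c,open('w6.pkl','wb'))
u=proj(c,[.59,.195,.04])[0]; o=(u-[100,75]).astype(int); o=np.clip(o,0,[440,330]); print(u,o)
cv2.imwrite('pics/crop6.png',cv2.resize(c['pixels'][o[1]:o[1]+150,o[0]:o[0]+200,::-1],(800,600)))
print(recognise(c,'plaque')[:2])
```

```text
[0.57705873 0.19285298 0.20722977] 0.007176622723665808 [ 0.97268761  0.23204854 -0.00568289]
[321.15399203 199.69704898] [221 124]
[{'point': [190.0, 317.4], 'conf': 0.69}, {'point': [318.2, 294.3], 'conf': 0.64}]
```

View pics/crop6.png

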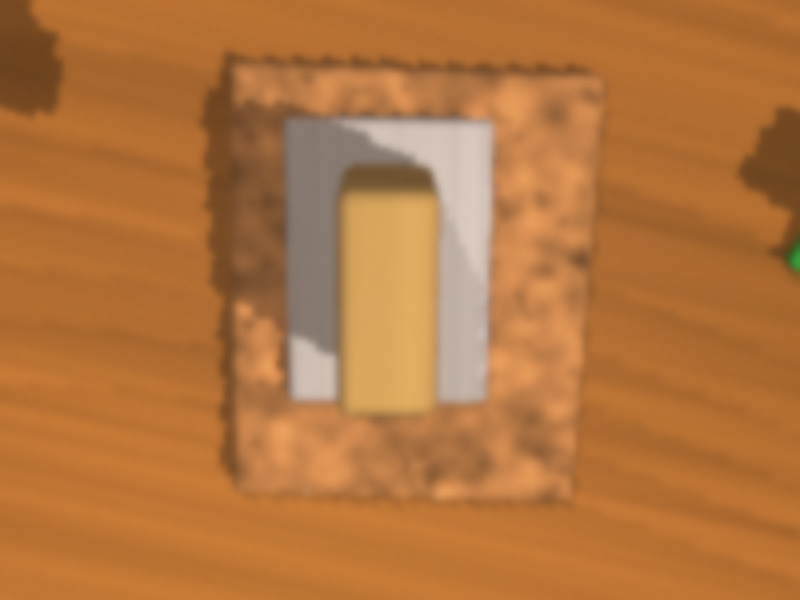

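The crop shows the plate top corners at (287,120), (493,122), (487,402), (289,402) in crop pixels and the grip top at (341,193), (439,192), (436,413), (342,413). It is nearly aligned with the tool. Fitting its pose at the known heights.

Run:
```python
from fit2 import *
c=L('w6'); off=np.array([221,124])
A=np.array([[287,120],[493,122],[487,402],[289,402]])/4+off; B=np.array([[341,193],[439,192],[436,413],[342,413]])/4+off
rect=lambda a,b,z:np.array([[a,b,z],[a,-b,z],[-a,-b,z],[-a,b,z]])
P=np.vstack([rect(.035,.025,.006),rect(.025,.011,.052)]); U=np.vstack([A,B])
r0,_=fit2(['w2','w3','w5','top','scene']); 
for n in(np.zeros(6),r0.x[5:11]):
    dR=Rn.from_rotvec(n[3:]).as_matrix(); d=dict(c); d['R']=dR@c['R']; d['t']=dR@c['t']+n[:3]
    for free in(0,1):
        f=lambda x:(proj(d,Rn.from_euler('z',x[2]).apply(P)+[x[0],x[1],.008+free*x[3]])-U).ravel()
        r=least_squares(f,[.59,.195,.23,0]); print(np.round(r.x*1000,1),'yaw',np.degrees(r.x[2]).round(2),np.round(r.fun,1).tolist())
plan([r.x[0],r.x[1],.12],down(13))
```

```text
[592.8 198.3 228.    0. ] yaw 13.06 [-0.6, -0.6, 0.8, -0.7, 0.1, 0.1, 0.3, -0.2, -1.1, -0.9, 0.9, -0.5, 0.6, 1.6, -0.9, 1.5]
[591.3 198.  228.   -7.7] yaw 13.06 [0.0, 0.3, 0.1, 0.2, -0.4, -0.6, 0.8, -0.9, -0.8, -0.4, 0.5, 0.0, 0.3, 0.7, -0.6, 0.6]
[596.3 198.2 235.2   0. ] yaw 13.48 [-0.5, -0.4, 0.8, -0.5, 0.2, 0.2, 0.4, -0.1, -1.2, -1.1, 0.8, -0.7, 0.6, 1.5, -1.0, 1.3]
[594.9 197.9 235.2  -7.3] yaw 13.48 [0.1, 0.5, 0.2, 0.3, -0.3, -0.4, 0.9, -0.7, -0.8, -0.6, 0.5, -0.2, 0.3, 0.6, -0.7, 0.5]
at [0.5769 0.193  0.2071] t 6.1 translation [0.0255, -0.0013, 0.1159] twist [0.0038, 0.0057, 0.0069]
```

```bash
cat > joint.py <<'E'
from fit2 import *
off=np.array([221,124]); rect=lambda a,b,z:np.array([[a,b,z],[a,-b,z],[-a,-b,z],[-a,b,z]])
P=np.vstack([rect(.035,.025,.006),rect(.025,.011,.052)])
UW=np.array([[287,120],[493,122],[487,402],[289,402],[341,193],[439,192],[436,413],[342,413]])/4+off
UT=np.array([[100,132],[195,110],[226,248],[127,270]])/5+[190,195]
V['w6']=(L('w6'),UW)
def res2(x,vs):
    o=[res(x[:23],vs)]; N=x[5:23].reshape(3,6); X=Rn.from_euler('z',x[25]).apply(P)+[x[23],x[24],.008]
    o.append(((proj(cam('w6',N[0]),X)-UW)/.5).ravel()); o.append(((proj(cam('top',N[1]),X[:4])-UT)/.8).ravel()); return np.concatenate(o)
def go(vs):
    r=least_squares(res2,np.r_[.62,-.12,.1,-.05,.28,np.zeros(18),.594,.198,.23],args=(vs,),x_scale=np.r_[.01,.01,.01,.02,.02,np.tile([.002]*6,3),.01,.01,.02])
    return r,np.sqrt(np.diag(np.linalg.inv(r.jac.T@r.jac)))
E
python3 - <<'E'
from joint import *
for vs in(['w2','w3','w5'],['w2','w3','w5','top','scene']):
    r,s=go(vs);x=r.x
    print('stone',np.round(x[:3]*1000,1),np.degrees(x[3:5]).round(2),'sd',(s[:3]*1000).round(1),np.degrees(s[3:5]).round(2),'cost',r.cost.round(1))
    print('plaque',(x[23:25]*1000).round(1),np.degrees(x[25]).round(2),'sd',(s[23:25]*1000).round(1),'nuis',(x[5:11]*1000).round(1).tolist(),'res',r.fun[-24:].round(1).tolist())
plan([x[23],x[24],.10],down(np.degrees(x[25])))
E
```

```text
stone [ 622.7 -122.5  102.7] [-2.43 15.86] sd [0.4 0.5 1.3] [0.24 0.22] cost 30.9
plaque [593.9 198.9] 13.33 sd [0.8 0.4] nuis [-0.0, -1.5, 5.1, -6.2, 0.2, 4.9] res [-0.3, 0.2, 0.8, -0.1, -0.3, -0.4, 1.4, -1.0, -1.9, -1.5, 1.2, -0.7, 0.8, 1.9, -1.5, 1.6, -0.4, 0.3, 0.4, 0.3, -0.0, -0.3, -0.0, -0.3]
stone [ 622.9 -122.5  102.2] [-2.29 15.78] sd [0.4 0.4 1.2] [0.22 0.22] cost 36.8
plaque [594.2 198.9] 13.45 sd [0.7 0.4] nuis [0.0, -1.2, 4.8, -6.2, -0.4, 7.0] res [-0.3, 0.1, 0.8, -0.2, -0.2, -0.3, 1.3, -0.9, -1.9, -1.6, 1.3, -0.8, 0.8, 2.0, -1.6, 1.7, -0.5, 0.4, 0.4, 0.4, -0.0, -0.2, -0.0, -0.1]
at [0.5769 0.193  0.2071] t 6.1 translation [0.025, -0.0029, 0.1426] twist [0.0038, 0.0057, -0.0006]
```

Emit:
arm_command:
  steps:
    - {"translation":[0.025,-0.003,0.08],"twist":[0.004,0.006,0],"fingers":1}
    - {"translation":[0.025,-0.003,0.15],"twist":[0.004,0.006,0],"fingers":1}
    - {"translation":[0.025,-0.003,0.2],"twist":[0.004,0.006,0],"fingers":1}
    - {"translation":[0.025,-0.003,0.22],"twist":[0.004,0.006,0],"fingers":1}
    - {"translation":[0.025,-0.003,0.22],"twist":[0.004,0.006,0],"fingers":1}

```text
time: 6.72
eef_pos: [0.5934, 0.1986, 0.0413]
tcp_rot: [0.993, 0.117, -0.001, -0.0]
contact_force: [0.6, 0.0, 0.1]
opening: 1.002
finger_force: 0.0
```

Run:
```python
from h import *
for i in range(2): s,c=wrist()
print(s['contact_force'].round(2)); plan([.594,.1988,.024],down(13.4))
save(c,'w7')
```

```text
[1.46 0.05 0.35]
at [0.5953 0.1989 0.044 ] t 6.83 translation [-0.0018, -0.0003, 0.0266] twist [0.0001, -0.0036, -0.0003]
```

View pics/w7.png

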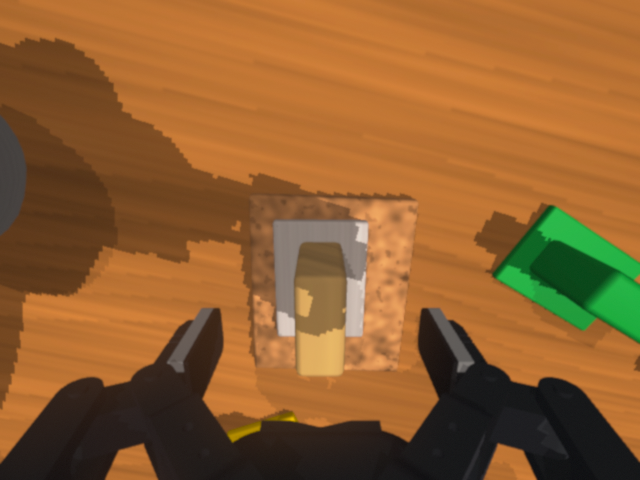

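The view shows the block's top centred between the open pads (cols 297–346, pads at 220 and 420), all clear of the green and yellow look-alikes. Lowering and closing.

Emit:
arm_command:
  steps:
    - {"translation":[-0.0018,0,0.026],"twist":[0,-0.003,0],"fingers":1}
    - {"translation":[-0.0018,0,0.026],"twist":[0,-0.003,0],"fingers":1}
    - {"translation":[-0.0018,0,0.026],"twist":[0,-0.003,0],"fingers":-1}
    - {"translation":[-0.0018,0,0.026],"twist":[0,-0.003,0],"fingers":-1}
    - {"translation":[-0.0018,0,0.026],"twist":[0,-0.003,0],"fingers":-1}
  grip_force: 60

```text
time: 7.45
eef_pos: [0.5927, 0.1983, 0.0228]
tcp_rot: [0.993, 0.116, -0.001, 0.0]
contact_force: [0.4, 0.2, 0.5]
opening: 0.378
finger_force: 0.0
```

Emit:
arm_command:
  steps:
    - {"translation":[0,0,0],"twist":[0,0,0],"fingers":-1}
    - {"translation":[0,0,0],"twist":[0,0,0],"fingers":-1}
    - {"translation":[0,0,0],"twist":[0,0,0],"fingers":-1}

```text
time: 7.82
eef_pos: [0.5927, 0.1984, 0.0228]
tcp_rot: [0.993, 0.116, -0.001, -0.0]
contact_force: [-0.2, 0.3, 2.0]
opening: 0.247
finger_force: 59.3
```

Run:
```python
from h import *
s=get_state(); print({k:np.round(s[k],3).tolist() for k in('time','eef_pos','tcp_rot','contact_force','wrist_torque','opening','finger_force')})
```

```text
{'time': 7.825, 'eef_pos': [0.593, 0.198, 0.023], 'tcp_rot': [0.993, 0.116, -0.001, -0.0], 'contact_force': [-0.248, 0.318, 2.023], 'wrist_torque': [0.073, -0.007, -0.004], 'opening': 0.247, 'finger_force': 59.27}
```

Grasp is good: opening 0.247 × 85 mm ≈ 21 mm and pad force 59 N. Lifting straight up.

Emit:
arm_command:
  steps:
    - {"translation":[0,0,-0.02],"twist":[0,0,0],"fingers":-1}
    - {"translation":[0,0,-0.07],"twist":[0,0,0],"fingers":-1}
    - {"translation":[0,0,-0.13],"twist":[0,0,0],"fingers":-1}
    - {"translation":[0,0,-0.18],"twist":[0,0,0],"fingers":-1}
    - {"translation":[0,0,-0.22],"twist":[0,0,0],"fingers":-1}

```text
time: 8.45
eef_pos: [0.5928, 0.1982, 0.1894]
tcp_rot: [0.993, 0.116, -0.001, 0.0]
contact_force: [-0.2, -0.8, -3.3]
opening: 0.251
finger_force: 58.9
```

```bash
cat >> h.py <<'E'
ST=dict(o=np.array([.6228,-.1225,.1015]),yaw=-2.4,sl=15.9)
def stone_pose(h,dx=.0013,tz=.0148,ST=ST,ex=0,ey=0,tilt=0):
    R=Rn.from_euler('ZY',[ST['yaw'],-ST['sl']-tilt],degrees=True); M=R.as_matrix()
    return ST['o']+M[:,2]*(tz+h)-M[:,0]*(dx-ex)+M[:,1]*ey, R*Rn.from_euler('x',180,degrees=True)
E
python3 - <<'E'
from h import *
for i in range(3): s,c=wrist()
save(c,'w8'); import pickle; pickle.dump(c,open('w8.pkl','wb'))
s=get_state(); print({k:np.round(s[k],3).tolist() for k in('contact_force','wrist_torque','opening','finger_force')},np.abs(s['dq']).max())
p,R=stone_pose(.08); print(p); plan(p,R)
E
```

```text
{'contact_force': [-0.41, -0.128, -3.814], 'wrist_torque': [0.015, 0.048, -0.028], 'opening': 0.251, 'finger_force': 59.078} 0.056755796338551254
[ 0.59560228 -0.12136008  0.19231693]
at [0.5937 0.1984 0.1895] t 8.6 translation [-0.0962, 0.4154, -0.0038] twist [-0.0364, 0.2622, 0.2611]
```

View pics/w8.png

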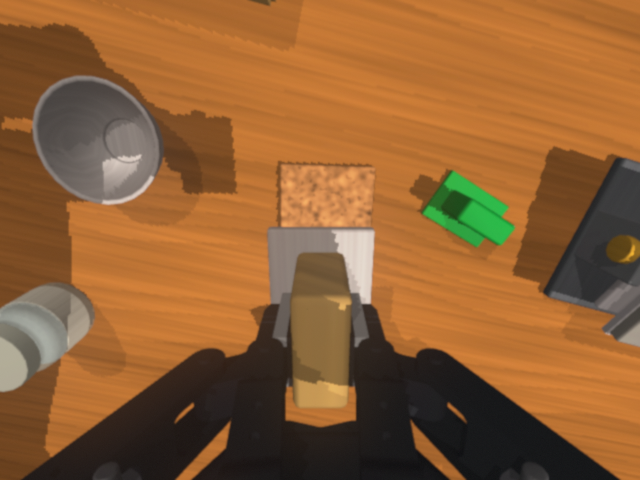

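The plaque is firmly held and square in the fingers: plate far edge at row 228, cols 268–374, block top at cols 292–350. Checking its pose in the tool frame from this view.

Run:
```python
from joint import *
c=L('w8'); U=np.array([[268,228],[374,228],[350,405],[292,405],[293,295],[350,295]])
B=np.array([[35,25,6],[35,-25,6],[-25,-11,52],[-25,11,52],[25,11,52],[25,-11,52]])/1000
x=go(['w2','w3','w5','top','scene'])[0].x; T=c['T_tool_cam']
for n in(np.zeros(6),x[5:11]):
    dR=Rn.from_rotvec(n[3:]).as_matrix(); E=np.linalg.inv(T); d=dict(K=c['K'],R=dR@E[:3,:3],t=dR@E[:3,3]+n[:3])
    for fz in(0,1):
        def f(q):
            X=Rn.from_euler('z',q[2]).apply(B)*[1,-1,-1]*1.0; return (proj(d,X+[q[0],q[1],.0148+fz*q[3]])-U).ravel()
        r=least_squares(f,[0,0,0,0],x_scale=.01); print((r.x*1000).round(1),np.degrees(r.x[2]).round(2),r.fun.round(1).tolist())
```

```text
[ 2.   0.2 -0.1  0. ] -0.0 [-1.5, -1.9, 2.0, -1.8, -0.6, 3.9, 0.7, 3.8, -4.1, -1.4, 3.6, -1.3]
[-0.7  0.2 -0.   4.6] -0.0 [0.3, 0.8, 0.2, 0.9, -1.6, 0.1, 1.8, 0.0, -2.7, -0.7, 2.2, -0.6]
[0.6 0.5 7.5 0. ] 0.43 [0.4, 1.0, 0.3, 1.1, -1.5, 0.5, 1.7, 0.3, -2.8, -1.1, 2.1, -1.0]
[0.5 0.5 7.5 0.2] 0.43 [0.5, 1.1, 0.2, 1.2, -1.6, 0.3, 1.8, 0.2, -2.7, -1.1, 2.1, -1.0]
```

Emit:
arm_command:
  steps:
    - {"translation":[-0.096,0.415,-0.004],"twist":[-0.036,0.262,0.261],"fingers":-1}
    - {"translation":[-0.096,0.415,-0.004],"twist":[-0.036,0.262,0.261],"fingers":-1}
    - {"translation":[-0.096,0.415,-0.004],"twist":[-0.036,0.262,0.261],"fingers":-1}
    - {"translation":[-0.096,0.415,-0.004],"twist":[-0.036,0.262,0.261],"fingers":-1}
    - {"translation":[-0.096,0.415,-0.004],"twist":[-0.036,0.262,0.261],"fingers":-1}

```text
time: 9.22
eef_pos: [0.5927, -0.1154, 0.1875]
tcp_rot: [0.991, -0.021, 0.134, 0.002]
contact_force: [1.0, -0.4, -2.3]
opening: 0.253
finger_force: 59.6
```

Emit:
arm_command:
  steps:
    - {"translation":[0,0.02,0],"twist":[0,0,0],"fingers":-1}
    - {"translation":[0,0.02,0],"twist":[0,0,0],"fingers":-1}
    - {"translation":[0,0.02,0],"twist":[0,0,0],"fingers":-1}

```text
time: 9.6
eef_pos: [0.5934, -0.1274, 0.189]
tcp_rot: [0.991, -0.02, 0.135, 0.002]
contact_force: [0.3, 0.0, -2.6]
opening: 0.254
finger_force: 59.9
```

```bash
sed -i 's/dx=.0013/dx=.0009/' h.py
python3 - <<'E'
from h import *
for i in range(3): s,c=wrist()
import pickle; pickle.dump(c,open('w9.pkl','wb')); save(c,'w9')
s=get_state(); print({k:np.round(s[k],3).tolist() for k in('contact_force','wrist_torque','opening','finger_force')},np.abs(s['dq']).max())
for h in(.08,.02): plan(*stone_pose(h))
E
```

```text
{'contact_force': [0.401, 0.516, -2.572], 'wrist_torque': [-0.006, 0.234, -0.013], 'opening': 0.251, 'finger_force': 59.912} 0.004179301164034376
at [ 0.5941 -0.1274  0.1901] t 9.75 translation [0.003, -0.0081, -0.0024] twist [-0.0007, 0.0047, 0.0023]
at [ 0.5941 -0.1274  0.1901] t 9.75 translation [0.0034, -0.008, 0.0776] twist [-0.0007, 0.0047, 0.0023]
```

Emit:
arm_command:
  steps:
    - {"translation":[0.003,-0.008,0.03],"twist":[0,0.005,0.002],"fingers":-1}
    - {"translation":[0.003,-0.008,0.06],"twist":[0,0.005,0.002],"fingers":-1}
    - {"translation":[0.003,-0.008,0.077],"twist":[0,0.005,0.002],"fingers":-1}
    - {"translation":[0.003,-0.008,0.077],"twist":[0,0.005,0.002],"fingers":-1}
    - {"translation":[0.003,-0.008,0.077],"twist":[0,0.005,0.002],"fingers":-1}

```text
time: 10.38
eef_pos: [0.6126, -0.1239, 0.1364]
tcp_rot: [0.99, -0.021, 0.139, 0.003]
contact_force: [0.9, -0.1, -2.2]
opening: 0.251
finger_force: 59.8
```

```bash
cat >> h.py <<'E'
def rep(n=4):
    W=[]
    for i in range(n):
        s,c=wrist(); R=Rn.from_quat(s['tcp_rot']); W.append(np.r_[R.inv().apply(s['contact_force']),R.inv().apply(s['wrist_torque'])])
    print('t',s['time'],'eef',np.round(s['eef_pos'],4),'F/T tool',np.mean(W,0).round(3),'sd',np.std(W,0).round(2)); return s,c
E
python3 - <<'E'
from h import *
s,c=rep(5); save(c,'w10'); import pickle; pickle.dump(c,open('w10.pkl','wb'))
for h in(.02,0): plan(*stone_pose(h))
E
```

```text
t 10.575 eef [ 0.6125 -0.1242  0.1365] F/T tool [-0.597 -0.349  2.36  -0.024 -0.243 -0.012] sd [0.48 0.46 0.31 0.03 0.03 0.02]
at [ 0.6124 -0.1242  0.1363] t 10.62 translation [-0.0007, -0.0028, 0.002] twist [0.0008, -0.0021, -0.0018]
at [ 0.6124 -0.1242  0.1363] t 10.62 translation [-0.0008, -0.0028, 0.0286] twist [0.0008, -0.0021, -0.0018]
```

View pics/w10.png

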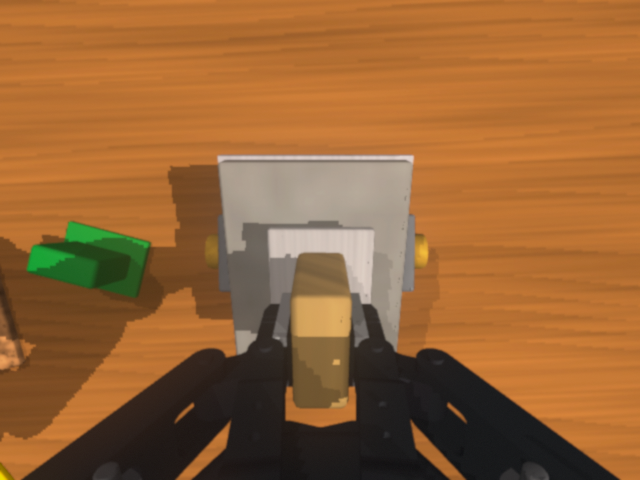

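The plaque hovers over the stone. The plate's far edge is at row 228, cols 268–374 (centre 321), and the stone's far edge at row ~161, cols 220–413 (centre 316.5). The 2 mm sideways shift matches the plan. Checking the fit against this view.

Run:
```python
from joint import *
x=go(['w2','w3','w5','top','scene'])[0].x
c=L('w10'); n=x[5:11]; dR=Rn.from_rotvec(n[3:]).as_matrix(); d=dict(c); d['R']=dR@c['R']; d['t']=dR@c['t']+n[:3]
print(proj(d,world(x[:5])).round(1).tolist())
# refit using w10 far corners + side points
V['w10']=(c,None)
SP=np.array([[220,162],[413,161]]); 
side=[(0,3,[237,352]),(1,2,[399,352])]
def f(z):
    N=z[5:11]; o=[res2(z,['w2','w3','w5','top','scene'])]; cc=cam('w10',N); uv=proj(cc,world(z[:5]))
    o.append(((uv[:2]-SP)/.7).ravel())
    for a,b,pt in side:
        t=uv[b]-uv[a]; nn=np.array([-t[1],t[0]])/np.linalg.norm(t); o.append([(np.array(pt)-uv[a])@nn/.7])
    return np.concatenate(o)
r=least_squares(f,x,x_scale=np.r_[.01,.01,.01,.02,.02,np.tile([.002]*6,3),.01,.01,.02]); s=np.sqrt(np.diag(np.linalg.inv(r.jac.T@r.jac)))
z=r.x; print('stone',(z[:3]*1000).round(1),np.degrees(z[3:5]).round(2),'sd',(s[:3]*1000).round(1),np.degrees(s[3:5]).round(2),'plaque',(z[23:25]*1000).round(1),r.fun[-6:].round(1),r.cost,(z[5:11]*1000).round(1))
```

```text
[[220.1, 157.8], [412.4, 158.5], [394.6, 366.4], [238.2, 365.7]]
stone [ 623.4 -123.2  100.1] [-2.26 15.82] sd [0.3 0.4 0.9] [0.22 0.2 ] plaque [595.2 198.5] [ 0.6 -2.4  0.1 -0.7  1.  -3.3] 52.68531428962623 [ 0.2  1.2  2.6 -2.6 -2.3  4.6]
```

Emit:
arm_command:
  steps:
    - {"translation":[-0.0005,-0.0025,0.01],"twist":[0,-0.002,-0.001],"fingers":-1}
    - {"translation":[-0.0005,-0.0025,0.02],"twist":[0,-0.002,-0.001],"fingers":-1}
    - {"translation":[-0.0005,-0.0025,0.02],"twist":[0,-0.002,-0.001],"fingers":-1}

```text
time: 11.0
eef_pos: [0.6153, -0.1218, 0.1193]
tcp_rot: [0.99, -0.021, 0.136, 0.003]
contact_force: [-0.3, -1.1, -1.9]
opening: 0.247
finger_force: 59.8
```

```bash
sed -i "s/\.6228,-\.1225,\.1015\]),yaw=-2.4,sl=15.9/.6231,-.1228,.101]),yaw=-2.3,sl=15.85/" h.py
python3 - <<'E'
from h import *
s,c=rep(6); plan(*stone_pose(0))
E
```

```text
t 11.25 eef [ 0.6162 -0.1223  0.1212] F/T tool [-0.692  0.391  2.238  0.026 -0.245  0.006] sd [0.33 0.52 0.41 0.03 0.02 0.04]
at [ 0.6161 -0.1223  0.1212] t 11.3 translation [0.0004, 0.0003, 0.0087] twist [0.0009, -0.0002, -0.0023]
```

Emit:
arm_command:
  steps:
    - {"translation":[0,0,0.003],"twist":[0,0,-0.002],"fingers":-1}
    - {"translation":[0,0,0.006],"twist":[0,0,-0.002],"fingers":-1}
    - {"translation":[0,0,0.006],"twist":[0,0,-0.002],"fingers":-1}
    - {"translation":[0,0,0.006],"twist":[0,0,-0.002],"fingers":-1}

```text
time: 11.8
eef_pos: [0.6172, -0.1223, 0.1166]
tcp_rot: [0.99, -0.02, 0.138, 0.003]
contact_force: [-0.6, 0.2, -0.9]
opening: 0.25
finger_force: 60.1
```

Run:
```python
from h import *
s,c=rep(4); plan(*stone_pose(0))
```

```text
t 11.95 eef [ 0.6172 -0.1223  0.1166] F/T tool [-0.86   0.145  1.326 -0.031 -0.277  0.01 ] sd [0.27 0.25 0.43 0.04 0.03 0.05]
at [ 0.6172 -0.1223  0.1166] t 12.0 translation [0.0007, 0.0004, 0.0025] twist [0.0008, 0.0002, -0.0004]
```

Emit:
arm_command:
  steps:
    - {"translation":[0,0,0.002],"twist":[0,0,0],"fingers":-1}
    - {"translation":[0,0,0.002],"twist":[0,0,0],"fingers":-1}
    - {"translation":[0,0,0.002],"twist":[0,0,0],"fingers":-1}

```text
time: 12.38
eef_pos: [0.6176, -0.1223, 0.1153]
tcp_rot: [0.99, -0.02, 0.138, 0.003]
contact_force: [-2.0, -0.6, 1.0]
opening: 0.25
finger_force: 60.1
```

Run:
```python
from h import *
s,c=rep(4); plan(*stone_pose(0))
```

```text
t 12.525 eef [ 0.6176 -0.1223  0.1152] F/T tool [-1.54  -0.072 -0.732  0.003 -0.351 -0.003] sd [0.07 0.84 0.56 0.01 0.01 0.01]
at [ 0.6176 -0.1223  0.1152] t 12.57 translation [0.0007, 0.0004, 0.0005] twist [0.0008, 0.0002, -0.0003]
```

Contact is made: tool-axis force went from +2.3 to −0.7 N, within 2 mm of the predicted height. I press part of the way first, then check flushness with a small tilt dither and the moment.

Emit:
arm_command:
  steps:
    - {"translation":[0,0,0.002],"twist":[0,0,0],"fingers":-1}
    - {"translation":[0,0,0.004],"twist":[0,0,0],"fingers":-1}
    - {"translation":[0,0,0.006],"twist":[0,0,0],"fingers":-1}
    - {"translation":[0,0,0.006],"twist":[0,0,0],"fingers":-1}

```text
time: 13.08
eef_pos: [0.6189, -0.1223, 0.111]
tcp_rot: [0.99, -0.02, 0.138, 0.003]
contact_force: [-3.9, 1.4, 2.8]
opening: 0.249
finger_force: 60.6
```

```bash
cat >> h.py <<'E'
    R=Rn.from_quat(s['tcp_rot']).as_matrix(); p=s['eef_pos']+R[:,2]*.0148
    x,y=R[:,0],R[:,1]; print('   slope x',round(np.degrees(np.arcsin(x[2])),2),'roll y',round(np.degrees(np.arcsin(y[2])),2),'yaw',round(np.degrees(np.arctan2(x[1],x[0])),2));
E
sed -i 's/^    print(.t.,s/    s=get_state(); print("t",s/; ' h.py
python3 - <<'E'
t=open('h.py').read().split('\n')
i=[k for k,l in enumerate(t) if l.strip().startswith('s=get_state(); print("t"')][0]
t[i]=t[i].replace('; return s,c',''); t=[l for l in t]; t.append('    n=np.array(Rn.from_euler("ZY",[ST["yaw"],-ST["sl"]],degrees=True).as_matrix()[:,2]); print("   sole centre rel. stone (mm)",(Rn.from_euler("ZY",[ST["yaw"],-ST["sl"]],degrees=True).inv().apply(p+R[:,0]*.0009-ST["o"])*1000).round(2)); return s,c')
open('h.py','w').write('\n'.join(t)+'\n')
from h import *
rep(4)
E
```

```text
t 13.275 eef [ 0.6189 -0.1223  0.111 ] F/T tool [-3.522 -0.238 -3.911  0.04  -0.52  -0.019] sd [0.55 0.69 0.25 0.03 0.04 0.02]
   slope x 15.85 roll y 0.04 yaw -2.32
   sole centre rel. stone (mm) [-0.44  0.29 -4.03]
```

Emit:
arm_command:
  steps:
    - {"translation":[0.0003,0,0],"twist":[0,-0.0167,0],"fingers":-1}
    - {"translation":[0.0003,0,0],"twist":[0,-0.0167,0],"fingers":-1}
    - {"translation":[0.0003,0,0],"twist":[0,-0.0167,0],"fingers":-1}

```text
time: 13.65
eef_pos: [0.6192, -0.1224, 0.111]
tcp_rot: [0.991, -0.02, 0.129, 0.003]
contact_force: [-5.1, 0.5, 4.4]
opening: 0.252
finger_force: 60.9
```

```bash
python3 -c "
from h import *
rep(4)"
```

```text
t 13.85 eef [ 0.6192 -0.1224  0.111 ] F/T tool [-3.153e+00 -4.500e-01 -5.132e+00  6.400e-02 -4.800e-01 -4.000e-03] sd [0.68 0.43 0.25 0.02 0.03 0.02]
   slope x 14.85 roll y 0.04 yaw -2.33
   sole centre rel. stone (mm) [-0.43  0.26 -4.12]
```

Emit:
arm_command:
  steps:
    - {"translation":[-0.0006,0,0],"twist":[0,0.0333,0],"fingers":-1}
    - {"translation":[-0.0006,0,0],"twist":[0,0.0333,0],"fingers":-1}
    - {"translation":[-0.0006,0,0],"twist":[0,0.0333,0],"fingers":-1}

```text
time: 14.22
eef_pos: [0.619, -0.1224, 0.1112]
tcp_rot: [0.989, -0.02, 0.146, 0.003]
contact_force: [-2.3, 0.2, 3.7]
opening: 0.249
finger_force: 60.8
```

```bash
python3 -c "
from h import *
rep(4)"
```

```text
t 14.425 eef [ 0.619  -0.1224  0.1111] F/T tool [-7.690e-01 -1.600e-02 -4.417e+00  5.100e-02 -4.370e-01  4.000e-03] sd [0.27 0.33 0.3  0.02 0.04 0.02]
   slope x 16.87 roll y 0.05 yaw -2.32
   sole centre rel. stone (mm) [-0.04  0.23 -3.99]
```

Emit:
arm_command:
  steps:
    - {"translation":[0.0001,0,0],"twist":[0,-0.0085,0],"fingers":-1}
    - {"translation":[0.0001,0,0],"twist":[0,-0.0085,0],"fingers":-1}
    - {"translation":[0.0001,0,0],"twist":[0,-0.0085,0],"fingers":-1}

```text
time: 14.8
eef_pos: [0.619, -0.1224, 0.111]
tcp_rot: [0.99, -0.02, 0.142, 0.003]
contact_force: [-0.5, 0.9, 4.1]
opening: 0.249
finger_force: 60.8
```

```bash
python3 -c "
from h import *
rep(8)"
```

```text
t 15.2 eef [ 0.619  -0.1224  0.1111] F/T tool [ 5.210e-01 -3.390e-01 -4.217e+00  5.300e-02  6.000e-03 -2.000e-03] sd [0.47 0.38 0.25 0.02 0.05 0.04]
   slope x 16.38 roll y 0.05 yaw -2.32
   sole centre rel. stone (mm) [-0.16  0.23 -3.97]
```

Emit:
arm_command:
  steps:
    - {"translation":[-0.0004,0,0],"twist":[0,0.025,0],"fingers":-1}
    - {"translation":[-0.0004,0,0],"twist":[0,0.025,0],"fingers":-1}
    - {"translation":[-0.0004,0,0],"twist":[0,0.025,0],"fingers":-1}

```text
time: 15.58
eef_pos: [0.6185, -0.1224, 0.111]
tcp_rot: [0.988, -0.02, 0.156, 0.004]
contact_force: [0.9, 0.5, 4.5]
opening: 0.251
finger_force: 60.9
```

```bash
python3 -c "
from h import *
rep(8)"
```

```text
t 15.975 eef [ 0.6186 -0.1224  0.111 ] F/T tool [ 1.932e+00 -5.020e-01 -4.768e+00  8.500e-02 -7.200e-02 -3.000e-03] sd [0.51 0.55 0.39 0.03 0.01 0.04]
   slope x 17.91 roll y 0.05 yaw -2.33
   sole centre rel. stone (mm) [-0.22  0.21 -3.89]
```

With the lever allowed for, the moment puts the contact at the uphill edge for slopes ≤15.85° and at the downhill edge for ≥16.9°. It is centred at 16.38°, and the force minimum agrees, so I set 16.35° and press the last ~2 mm.

Emit:
arm_command:
  steps:
    - {"translation":[0.0004,0,0],"twist":[0,-0.026,0],"fingers":-1}
    - {"translation":[0.0004,0,0],"twist":[0,-0.026,0],"fingers":-1}
    - {"translation":[0.0004,0,0.0014],"twist":[0,-0.026,0],"fingers":-1}
    - {"translation":[0.0004,0,0.0027],"twist":[0,-0.026,0],"fingers":-1}
    - {"translation":[0.0004,0,0.0027],"twist":[0,-0.026,0],"fingers":-1}

```text
time: 16.6
eef_pos: [0.6193, -0.1224, 0.109]
tcp_rot: [0.99, -0.02, 0.142, 0.003]
contact_force: [-2.0, 0.8, 5.3]
opening: 0.251
finger_force: 61.0
```

```bash
python3 -c "
from h import *
rep(8)"
```

```text
t 17.0 eef [ 0.6193 -0.1224  0.1091] F/T tool [ 0.185 -0.295 -5.709  0.021  0.033  0.014] sd [0.73 0.56 0.37 0.03 0.03 0.04]
   slope x 16.3 roll y 0.05 yaw -2.32
   sole centre rel. stone (mm) [-0.41  0.19 -6.  ]
```

Emit:
arm_command:
  steps:
    - {"translation":[0,0,0],"twist":[0,0.0025,0],"fingers":-1}
    - {"translation":[0,0,0],"twist":[0,0.0025,0],"fingers":-1}
    - {"translation":[0,0,0],"twist":[0,0.0025,0],"fingers":-1}

```text
time: 17.38
eef_pos: [0.6194, -0.1224, 0.1091]
tcp_rot: [0.99, -0.02, 0.143, 0.003]
contact_force: [-1.0, 0.7, 6.4]
opening: 0.252
finger_force: 61.0
```

Run:
```python
from joint import *
s,c=rep(10); pickle.dump(c,open('w11.pkl','wb'))
x=go(['w2','w3','w5','top','scene'])[0].x; n=x[5:11]
dR=Rn.from_rotvec(n[3:]).as_matrix(); d=dict(c); d['R']=dR@c['R']; d['t']=dR@c['t']+n[:3]
R=Rn.from_quat(s['tcp_rot']).as_matrix(); o=s['eef_pos']+R[:,2]*.0148+R[:,0]*.0009
p=np.r_[o,np.radians(-2.3),np.radians(16.4)]   # stone assumed exactly centred under the sole
print('pred corners',proj(d,world(p)).round(1).tolist())
print('plate pred',proj(d,o+np.array([[.035,.025],[.035,-.025]])@np.array([R[:,0],-R[:,1]])+.006*-R[:,2]).round(1).tolist())
g=cv2.cvtColor(c['pixels'],cv2.COLOR_RGB2GRAY).astype(float); sat=cv2.cvtColor(c['pixels'],cv2.COLOR_RGB2HSV)[...,1]
for r in(170,190,210): 
    k=np.where(sat[r,150:500]<70)[0]+150; print('row',r,'grey cols',k.min(),k.max())
for col in(250,290,350,390): print('col',col,g[135:175,col].astype(int).tolist())
print('plate row 235',g[235,255:385].astype(int).tolist()); print('col 320 rows 200..250',g[200:255,285].astype(int).tolist())
```

```text
t 17.875 eef [ 0.6193 -0.1224  0.1091] F/T tool [ 7.090e-01 -4.310e-01 -5.666e+00 -2.000e-03 -9.500e-02  3.900e-02] sd [0.38 0.39 0.63 0.01 0.03 0.04]
   slope x 16.43 roll y 0.05 yaw -2.32
   sole centre rel. stone (mm) [-0.37  0.21 -6.  ]
pred corners [[212.2, 161.1], [428.9, 162.5], [404.9, 389.9], [233.2, 388.6]]
plate pred [[267.3, 227.5], [373.0, 228.2]]
row 170 grey cols 211 428
row 190 grey cols 213 425
row 210 grey cols 215 423
col 250 [140, 138, 139, 138, 138, 137, 136, 134, 131, 127, 125, 123, 125, 125, 125, 128, 130, 131, 133, 132, 132, 137, 164, 197, 207, 202, 179, 133, 111, 122, 144, 157, 160, 161, 162, 163, 163, 163, 163, 162]
col 290 [140, 140, 139, 140, 138, 137, 136, 134, 134, 133, 132, 128, 125, 125, 127, 128, 130, 130, 129, 130, 130, 135, 157, 188, 204, 204, 186, 147, 116, 121, 141, 155, 160, 161, 162, 161, 161, 161, 161, 161]
col 350 [141, 142, 141, 139, 138, 137, 137, 135, 135, 133, 134, 136, 136, 134, 130, 127, 127, 127, 129, 130, 130, 134, 156, 188, 205, 204, 186, 146, 116, 121, 142, 158, 162, 164, 163, 164, 165, 164, 164, 164]
col 390 [142, 140, 140, 139, 138
[... 439 characters left out ...]
7, 195, 196, 198, 199, 200, 198, 197, 196, 199, 200, 200, 200, 199, 200, 200, 199, 198, 197, 199, 197, 196, 194, 194, 196, 198, 200, 199, 199, 199, 198, 199, 200, 201, 200, 201, 199, 197, 197, 199, 201, 203, 202, 200, 197, 197, 200, 200, 199, 197, 195, 194, 195, 199, 201, 204, 204, 203, 202, 203, 204, 205, 203, 201, 197, 196, 196, 197, 197, 187, 165, 150, 151, 156, 157, 157, 157, 157, 157, 158, 158]
col 320 rows 200..250 [158, 159, 159, 159, 159, 159, 158, 159, 159, 159, 159, 159, 159, 159, 160, 158, 159, 160, 160, 160, 160, 160, 160, 161, 160, 158, 147, 132, 140, 164, 186, 195, 196, 197, 197, 196, 196, 196, 197, 196, 197, 196, 196, 196, 196, 195, 195, 196, 195, 195, 195, 195, 195, 194, 192]
```

The checks agree:
- **Flushness:** pressure centre about 10 mm from the middle of the 70 mm sole.
- **Press:** about 8 N normal, with 6.7 mm sink by force and 7.2 mm by height.
- **Centring:** the camera shows about 1 mm off.

Handing in.

```bash
python3 -c "
from plant import *
s=get_state(); print(s['time'],s['opening'],s['finger_force']); print(sign_off())"
```

```text
17.875 0.25092861283626 61.02996110916138
the job is handed in; nothing more can be done
None
```

The plaque is held flush on the lapping stone at about 16.4°, centred to about 1 mm and pressed about 7 mm (8 N) with the grip still closed; it was handed in at 17.9 s.

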